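# Load the cavity plate into the mould shoe and lock its keeper

## Robot

A 7-joint arm with a two-finger parallel gripper is mounted at the origin on a cart in front of the work surface, level with it; the furniture and walls round the work are solid. World frame = base frame: x ahead of the robot, y to its left, z up, the work surface at z = 0. Lengths are in m, angles in rad, forces in N, time in s.
With the tool pointing down it reaches from about 0.35 to 0.9 m from the base axis. Payload 7.2 kg.
Tool frame: the origin (TCP) lies midway between the tips of the shut fingers; the grasp point (between the pads) lies arm.tcp_to_grasp behind it (arm.tcp_to_grasp is the distance from the TCP to the grasp point, in m); z points along the fingers, y is the line along which they close (so a half turn about z gives the same grasp; the last joint's range is limited). The gripper opens to 88 mm and grips with 3 to 60 N. Pads are 20 mm wide; open, the fingers measure 115 mm over their backs; the gripper's body (75 mm by 178 mm) begins 61 mm behind the grasp point.
Start: joints at [-1.318, 0.411, -0.013, 1.596, 0.006, 1.134, -0.082], TCP at [0.197, 0.593, 0.223] pointing down, gripper open.
Joint ranges: [-2.95, 2.95], [-0.29, 1.99], [-1.47, 1.44], [0.14, 2.54], [-1.03, 4.17], [0.13, 1.85], [-2.86, 2.86]. Speed limits (rad/s): [2.39, 2.39, 3.01, 3.01, 3.14, 3.14, 3.14].

## Interface

Orientations are given as a unit quaternion [w, x, y, z].
In Python, from station import arm gives the robot as it stands.
- The arm moves only by the tool apply_moves, never from a script. Its argument "moves" is a list that holds one entry, the list of rows, each a list of 7 numbers: the turn, a rotation vector about the tool's x, y, z each as a share of pi/2 rad, from -1 to 1, then the shift along the tool's x, y, z each as a share of 200 mm, from -1 to 1, then the closure, from -1 (fully open) to 1 (shut). A call has exactly 10 rows; each row is the pose to reach, as a shift and turn from the pose commanded when the call began, along the tool's axes at that moment; what a row does not reach only later rows make up. A row lasts 1/12 s, in which the tool goes at most 41.7 mm and 7.16 degrees, less where a joint would pass 70% of its speed; a pose out of reach is approached as far as the arm can. A call with a number of a shift or a turn outside -1 to 1 is refused whole. A call with a gripper value outside its range is refused whole. The fingers move at their own pace and stop on an object; the grip force is fixed at half the most. Time passes only in rows, so rows that repeat a pose let the fingers close, or fill a call up. It gives the time, the measured TCP pose, the force, the opening and the grip force at its end, in the units of the state.
- arm.sense(): the state, without advancing time (a new reading comes with each control period).
- arm.grab_frame(name): name is "side" or "top" or "wrist"; returns a dict with "frame" (384x512x3 uint8, blue, green, red), "fx", "fy", "cx", "cy" (pixels), "world_from_camera" (4x4, takes a point from camera to world coordinates); the wrist camera has in their place "T_tool_cam" (4x4, takes a point from camera to tool coordinates, whose origin is the TCP and whose axes are the flange's). Camera axes: x right, y down, z forward; pixel columns grow to the right and rows downward; lengths in m; the calibration is good to about 2 mm. A picture is of the moment at which its call begins: read the wrist's pose just before it. There is no depth.
- arm.finish_job(): hands the job in; it is judged then, once.
The state is a dict: "time": time; "q": joint angles; "dq": joint speeds; "tau": joint torques, N m; "position": TCP position; "ee_rot": TCP orientation; "wrist_force": force on the tool from outside, world axes, zero at the start; "ft_torque": the same for the moment, N m; "opening": finger opening in m; "gripper_force": force on a finger pad.
Only numpy, scipy, OpenCV 4.12 (cv2) and the standard library are available. Lean on these libraries where they do the work, as an engineer would, in place of code of your own. Each camera call takes 0.05 s, during which the arm holds its last target. There are 200 camera calls.

## Task

Fit the cavity plate, the widest of the three plates standing in the plywood rack, into the mould shoe. Its side edges, which are all you can grip in the rack, must run in the shoe's grooves, so first stand it upright on the bench clear of rack and shoe, let go, and take it again by its two faces; then lower it gently, without dropping it, down the grooves until it sits fully home. Last, turn the keeper's wing knob clockwise until its tongue lies straight across over the plate and its pointer meets the scribed lock line, and leave everything else where it is.

Things in the scene. Friction and masses are not known exactly. Their poses are not given: they have to be found in the camera images.
- plate_centre (a point): Centre of the cavity plate: aluminium, 60 x 60 x 12 mm, 0.25 kg, oblong cavity in one face; widest of the three plates in the rack, slot varies. It stands on edge. Site z: level, normal of the faces; y: level, along the 60 mm width from side edge to side edge; x: down. This centre is 38 mm above the bench in the rack, 30 mm when the plate stands on the bench.
- cavity_plate: The same plate; origin at the middle of one 60 x 60 mm face, 6 mm from plate_centre along z; axes as plate_centre.
- rack: Fixed plywood rack; origin under its centre on the bench. Board 140 (x) x 74 (y) x 8 mm; dividers on it, 28 mm wide in y, tops at z = 65 mm, leave three slots 15 mm wide at x = -34, 0, +34 mm, open at both y ends and above. A plate stands in each, faces square to x; the cavity plate sticks out 16 mm at both y ends and 3 mm above.
- shoe: Fixed mould shoe; origin on the bench midway between its cheeks. Base 78 mm (x), y -78 to +62, 10 mm thick; its top is the seat. Cheeks y +24 to +46 and -64 to -24, 34 mm thick in x, tops at z = 71 mm. Grooves in them 14.5 mm wide (at x = 0), bottoms at y = +-31.25, with 4 mm lead-in chamfers. Between the cheeks (48 mm) it is open in front and behind.
- shoe_seat (a point): Where plate_centre comes when home: shoe x = 0, y = 0, 40 mm above the bench; axes as the shoe: x is the normal of the seated plate's faces, y along its width, z up. The seated plate's top edge is 70 mm above the bench, 1 mm below the cheek tops.
- keeper (a joint): Keeper on the -y cheek: black tongue, pointer nose and wing knob on an upright axis at shoe x = 0, y = -44 mm. 0: tongue to the shoe's -x, grooves clear; grows clockwise from above; 1.571: tongue to +y, over the plate's top edge, 3 mm above it, pointer on the scribed lock line. Range -0.6 to 2.2; stays where left (friction 0.05 N m). Starts at 0.12 to 0.45.
- keeper_grip (a point): Middle of the keeper's wing knob, on its axis, 95 mm above the bench. The wing is 40 mm long (point x), 12 mm thick (point y) and spans 85 to 104 mm above the bench. The tongue, 36 mm long from the axis, 12 wide, lies below it, 73 to 78 mm above the bench, pointing to point -x.
- blank_wide: Blank aluminium plate 44 mm wide, 60 high, 12 thick, in another rack slot; leave it. Origin at the middle of the lower edge of one face, z up.
- blank_narrow: Blank aluminium plate 34 mm wide, 60 high, 12 thick, in another rack slot; leave it. Origin as blank_wide.
- clover_mould: Aluminium mould half with a white-filled cavity, 69 x 87 x 21 mm, lying on the bench; leave it. Origin under its centre.
- screwdriver: Short screwdriver, black grip with yellow ends, 113 mm long (own y), 28 mm thick, lying on the bench; leave it. Origin under its centre.

How it is judged:
On the way, in this order (a step that is already met when the one before it is completed fails the run):
1. the cavity plate stands upright on the bench, clear of rack and shoe, and is let go (height (world z) of plate_centre between 0.027 and 0.033 m and angle between cavity_plate's own z axis and vertical between 1.45 and 1.69 rad and contact force between cavity_plate and rack below 0.05 N and contact force between cavity_plate and shoe below 0.05 N and contact force between the fingers and cavity_plate below 0.1 N and linear speed of cavity_plate below 0.01 m/s), for 0.2 s.
2. the cavity plate sits home in the shoe (distance between plate_centre and shoe_seat below 0.004 m and angle between the z axis of cavity_plate and the x axis of shoe, either way round below 0.08 rad and linear speed of cavity_plate below 0.01 m/s), for 0.2 s.
3. the keeper is turned to the lock line over the seated plate (distance between plate_centre and shoe_seat below 0.004 m and angle between the z axis of cavity_plate and the x axis of shoe, either way round below 0.08 rad and value of joint keeper between 1.43 and 1.71 rad), for 0.2 s.
At the end, for the whole second after the job is handed in: The cavity plate sits home in the shoe: its centre within 4 mm of shoe_seat, its normal within 0.08 rad of the shoe's x, at rest. The keeper stands at 1.571 within 0.14 rad. The two blank plates, the mould half and the screwdriver are within 15 mm of where they were (all of step 3 and linear speed of cavity_plate below 0.01 m/s and distance of each of blank_wide, blank_narrow, clover_mould, screwdriver from where it was at the start of the episode below 0.015 m); the robot touches nothing.
It fails at once if the cavity plate is dropped into the shoe (faster than 0.3 m/s in the grooves) (horizontal distance between plate_centre and shoe_seat below 0.008 m and z of plate_centre in the frame of shoe_seat below 0.056 m and linear speed of cavity_plate above 0.3 m/s).
It fails at once if a bystander is displaced by more than 30 mm (distance of any of blank_wide, blank_narrow, clover_mould, screwdriver from where it was at the start of the episode above 0.03 m).
It also fails if it takes over 72 s, if anything falls off the work surface, if the arm or the gripper's body presses on something with over 40 N, if the wrist force passes 120 N, or if a joint passes its speed limit or range.

## Working session

There is one attempt and no reset: what is moved stays moved. The work goes in short steps, Python scripts to look and compute and a tool call to move; the robot and the scene stay as the last step left them, time stands still between calls to the robot, and variables do not carry over. Pictures are saved under pics/ and viewed, at most 10 in all, crops included, and the job is handed in when it is done.

Besides the shell and the picture viewer there is one more tool, called after ">>>" in YAML: its name, and indented under it one key for each argument. apply_moves: Moves the arm, as the interface text tells. Its arguments: {"type":"object","properties":{"moves":{"type":"array","items":{"type":"array","items":{"type":"array","items":{"type":"number"}}}}},"required":["moves"]}

```bash
ls; mkdir -p pics; python3 - <<'E'
from station import arm
import cv2,numpy as np
s=arm.sense();print(s['time'],s['position'],s['ee_rot'],s['opening'],arm.tcp_to_grasp)
for n in("top","side"):
    f=arm.grab_frame(n);cv2.imwrite(f"pics/{n}0.png",f["frame"])
    np.savez(f"{n}0.npz",**{k:f[k] for k in f if k!="frame"});print(n,f["fx"],f["cx"],f["cy"],np.round(f["world_from_camera"],3).tolist())
a=cv2.imread("pics/top0.png");b=cv2.imread("pics/side0.png")
cv2.imwrite("pics/top0.png",cv2.resize(a,(800,600),interpolation=3));cv2.imwrite("pics/side0.png",cv2.resize(b,(800,600),interpolation=3))
E
```

```text
pics
0.0 [0.19692763 0.59261757 0.22181691] [-9.21170158e-05  1.59695254e-01  9.87166025e-01 -8.10211952e-04] 0.08772804317265205 0.0187
top 422.44349663427266 254.9173670271744 200.81986520648832 [[-0.023, -0.993, 0.115, 0.456], [-1.0, 0.024, 0.001, -0.028], [-0.004, -0.115, -0.993, 0.921], [0.0, 0.0, 0.0, 1.0]]
side 365.2272055741888 253.55005627466565 193.7102886958372 [[-0.921, -0.175, 0.347, 0.267], [-0.388, 0.439, -0.81, 0.689], [-0.011, -0.881, -0.472, 0.499], [0.0, 0.0, 0.0, 1.0]]
```

View pics/top0.png

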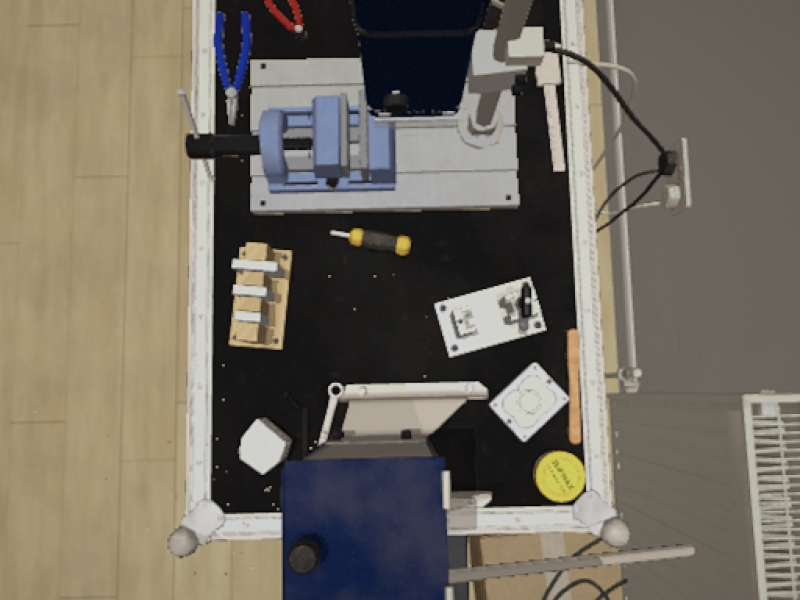

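View pics/side0.png

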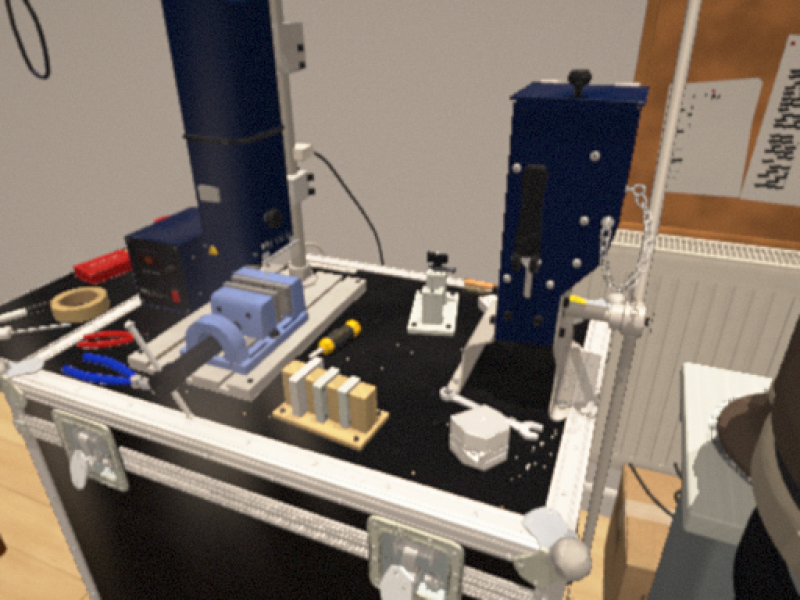

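The top view shows the rack (board corners at 800-scale (238,248), (292,251), (283,349), (229,346)) with the widest plate in the upper slot, the (255,266) one. The shoe corners are at (435,302), (528,278), (547,330) and (450,357), and its knob is near (526,298). The side view shows the rack at (330,400) and the knob at (437,258).

```bash
cat > h.py <<'E'
import numpy as np,cv2
from scipy.spatial.transform import Rotation as R
def ray(c,p):  # p in native pixels
    T=c["world_from_camera"];d=np.array([(p[0]-c["cx"])/c["fx"],(p[1]-c["cy"])/c["fy"],1.])
    return T[:3,3],T[:3,:3]@d
def plane(c,p,z):
    o,d=ray(c,p);return o+d*(z-o[2])/d[2]
def tri(*cp):
    A=np.zeros((3,3));b=np.zeros(3)
    for c,p in cp:
        o,d=ray(c,p);d=d/np.linalg.norm(d);M=np.eye(3)-np.outer(d,d);A+=M;b+=M@o
    x=np.linalg.solve(A,b)
    res=[np.linalg.norm(np.cross(ray(c,p)[1]/np.linalg.norm(ray(c,p)[1]),x-c["world_from_camera"][:3,3])) for c,p in cp]
    return x,np.round(np.array(res)*1000,1)
def proj(c,X):
    T=np.linalg.inv(c["world_from_camera"]);q=T[:3,:3]@np.asarray(X)+T[:3,3]
    return np.array([c["fx"]*q[0]/q[2]+c["cx"],c["fy"]*q[1]/q[2]+c["cy"]])
def rq(q): return R.from_quat([q[1],q[2],q[3],q[0]])
def plan(pos,yaw,start=None,rot=None):
    """shares for the move from the current pose to TCP pos, tool down, tool y axis at world angle yaw"""
    from station import arm
    s=arm.sense();p0=np.array(s["position"]);R0=rq(s["ee_rot"])
    y=np.array([np.cos(yaw),np.sin(yaw),0]);z=np.array([0,0,-1.]);x=np.cross(y,z)
    R1=R.from_matrix(np.c_[x,y,z]); 
    rv=[(R0.inv()*R1*R.from_euler('z',k*np.pi)).as_rotvec() for k in(0,1)]
    for v in rv: print("turn",np.round(v/(np.pi/2),4))
    print("shift",np.round(R0.inv().apply(np.asarray(pos)-p0)/.2,4),"q",np.round(s["q"],2),"t",s["time"])
def wrist(name):
    from station import arm
    s=arm.sense();f=arm.grab_frame("wrist");T=np.eye(4);T[:3,:3]=rq(s["ee_rot"]).as_matrix();T[:3,3]=s["position"]
    c={k:f[k] for k in("fx","fy","cx","cy")};c["world_from_camera"]=T@f["T_tool_cam"]
    cv2.imwrite(f"pics/{name}.png",f["frame"]);np.savez(name+".npz",**c);return c,f["frame"]
def load(n): return dict(np.load(n+".npz"))
E
python3 - <<'E'
from h import *
from station import arm
t=load("top0");s=load("side0");k=.64
for p in[(238,248),(292,251),(283,349),(229,346)]:print("rack",plane(t,(p[0]*k,p[1]*k),.008).round(3))
for p in[(435,302),(528,278),(547,330),(450,357)]:print("shoe",plane(t,(p[0]*k,p[1]*k),.01).round(3))
for p in[(232,265),(277,267)]:print("plate top",plane(t,(p[0]*k,p[1]*k),.068).round(3))
print(tri((t,(526*k,298*k)),(s,(437*k,258*k))))
print(arm.grab_frame("wrist")["T_tool_cam"].round(3).tolist())
plan([.43,.2,.3],np.pi/2)
E
```

```text
rack [0.66  0.197 0.008]
rack [0.654 0.12  0.008]
rack [0.516 0.133 0.008]
rack [0.522 0.208 0.008]
shoe [ 0.577 -0.079  0.01 ]
shoe [ 0.608 -0.21   0.01 ]
shoe [ 0.534 -0.233  0.01 ]
shoe [ 0.5   -0.097  0.01 ]
plate top [0.624 0.19  0.068]
plate top [0.62  0.13  0.068]
(array([ 0.56649186, -0.19026939,  0.09165664]), array([1.9, 1.9]))
[[-0.0, -0.965, -0.263, 0.071], [1.0, -0.0, 0.0, 0.0], [-0.0, -0.263, 0.965, -0.162], [0.0, 0.0, 0.0, 1.0]]
turn [-8.000e-04 -1.000e-04 -2.042e-01]
turn [-1.0000e-04  1.1000e-03  1.7958e+00]
shift [-1.7248 -1.4967 -0.388 ] q [-1.32  0.41 -0.01  1.6   0.01  1.13 -0.08] t 0.15
```

```bash
python3 - <<'E'
from h import *
t=load("top0");s=load("side0");k=.64
print("origin",proj(t,[0,0,0])/k,proj(s,[0,0,0])/k)
print("knob",tri((t,(305*k,555*k)),(s,(580*k,77*k))))
print("corner",tri((t,(285*k,462*k)),(s,(514*k,95*k))))
for p in[(330,440),(345,390),(487,390),(320,440)]:print(plane(t,(p[0]*k,p[1]*k),.0).round(3),plane(t,(p[0]*k,p[1]*k),.15).round(3))
print("bracket foot",plane(s,(450*k,392*k),0),plane(s,(555*k,412*k),0),plane(s,(490*k,300*k),0))
print("screwdriver",[plane(t,(x*k,y*k),.014).round(3) for x,y in((332,233),(410,243))])
print("vise plate front",[plane(t,(x*k,y*k),.02).round(3) for x,y in((250,212),(518,205))])
E
```

```text
origin [387.42704833 741.77674284] [818.85687425 452.44493804]
knob (array([0.33764716, 0.04395454, 0.42484914]), array([0.9, 0.9]))
corner (array([0.40130866, 0.06105019, 0.40692242]), array([2.2, 2.2]))
[0.39  0.071 0.   ] [0.401 0.055 0.15 ]
[0.458 0.049 0.   ] [0.458 0.036 0.15 ]
[ 0.453 -0.148  0.   ] [ 0.454 -0.128  0.15 ]
[0.391 0.084 0.   ] [0.401 0.066 0.15 ]
bracket foot [0.45745094 0.05373977 0.        ] [0.31164486 0.04275758 0.        ] [ 0.47588699 -0.24131411  0.        ]
screwdriver [array([0.677, 0.063, 0.014]), array([ 0.66 , -0.046,  0.014])]
vise plate front [array([0.709, 0.177, 0.02 ]), array([ 0.71 , -0.198,  0.02 ])]
```

>>> apply_moves:
  moves:
    - [[0,0,-0.149,-0.14,-0.12,-0.1,-1],[0,0,-0.149,-0.28,-0.25,-0.2,-1],[0,0,-0.149,-0.42,-0.37,-0.3,-1],[0,0,-0.149,-0.56,-0.5,-0.3,-1],[0,0,-0.149,-0.7,-0.62,-0.3,-1],[0,0,-0.149,-0.84,-0.75,-0.3,-1],[0,0,-0.149,-0.95,-0.85,-0.3,-1],[0,0,-0.149,-1,-0.9,-0.3,-1],[0,0,-0.149,-1,-0.9,-0.3,-1],[0,0,-0.149,-1,-0.9,-0.3,-1]]

```text
time: 0.98
position: [0.3303, 0.359, 0.2828]
ee_rot: [-0.0, 0.044, 0.999, 0.0]
wrist_force: [-0.4, 1.2, -0.7]
opening: 0.0879
gripper_force: 0.0
```

```bash
python3 - <<'E'
from h import *
plan([.53,.165,.24],np.deg2rad(85))
E
```

```text
turn [ 0.0004 -0.     -0.0007]
turn [-0.0000e+00 -6.0000e-04  1.9993e+00]
shift [-1.0804 -0.8783  0.2136] q [-0.97  0.12  0.05  1.84 -0.01  1.18  0.56] t 0.9833
```

>>> apply_moves:
  moves:
    - [[0,0,0,-0.15,-0.12,0,-1],[0,0,0,-0.3,-0.25,0,-1],[0,0,0,-0.45,-0.37,0,-1],[0,0,0,-0.6,-0.5,0,-1],[0,0,0,-0.75,-0.62,0.1,-1],[0,0,0,-0.9,-0.75,0.15,-1],[0,0,0,-1,-0.88,0.2,-1],[0,0,0,-1,-0.88,0.2,-1],[0,0,0,-1,-0.88,0.2,-1],[0,0,0,-1,-0.88,0.2,-1]]

```text
time: 1.82
position: [0.5136, 0.1686, 0.2423]
ee_rot: [-0.001, 0.042, 0.999, 0.0]
wrist_force: [-0.2, 1.2, 0.6]
opening: 0.0878
gripper_force: 0.0
```

```bash
python3 - <<'E'
from h import *
c,f=wrist("w1");cv2.imwrite("pics/w1b.png",cv2.resize(f,(800,600),interpolation=3))
# predicted spots
for n,X in dict(rackc=[.588,.1645,.008],cav=[.622,.160,.068]).items():print(n,proj(c,X)/.64)
plan([.6,.16,.034],np.deg2rad(85))
E
```

```text
rackc [398.98176933 344.64846248]
cav [396.97685822 421.77683635]
turn [ 0.0005 -0.0003  0.0023]
turn [ 5.0000e-04  7.0000e-04 -1.9977e+00]
shift [-0.4353 -0.0095  1.0427] q [-0.62  0.25  0.26  1.79 -0.07  1.11  1.15] t 1.8667
```

View pics/w1b.png

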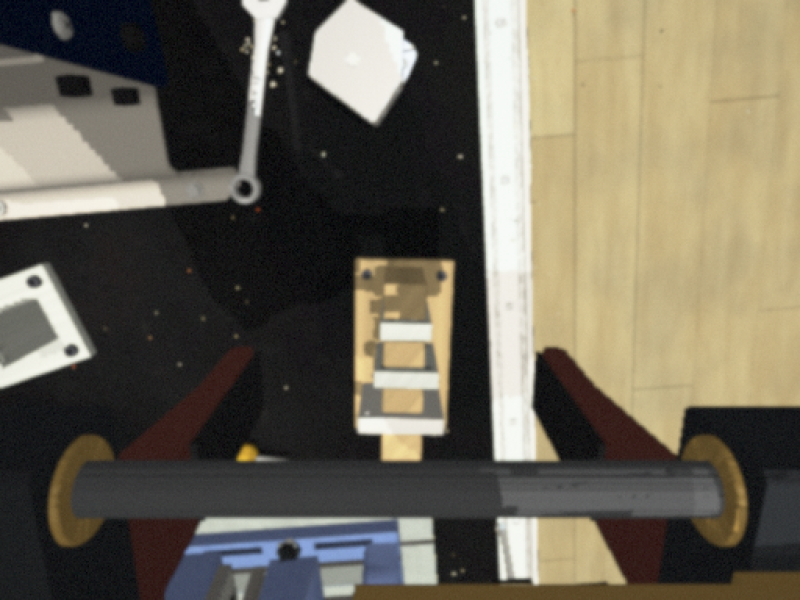

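The wrist view shows the cavity plate's top face as the strip (358–443, 418–434) with its centre at (400,426). It lies level with the image rows, so the 85° yaw is right.

```bash
python3 - <<'E'
from h import *
w=load("w1");t=load("top0");k=.64
print(tri((w,(400.5*k,426*k)),(t,(254.5*k,266.5*k))))
a,b=[plane(w,(x*k,y*k),.068) for x,y in((357.5,426),(443,426.5))]
print(a,b,np.linalg.norm(a-b),np.rad2deg(np.arctan2(*(b-a)[1::-1])))
# octagon block and spanner
print([plane(w,(x*k,y*k),0).round(3) for x,y in((245,195),(310,75),(375,125),(415,60))])
ps=[plane(w,(x*k,y*k),.068) for x,y in((400.5,426),)]
plan([ps[0][0],ps[0][1],.10],np.deg2rad(85))
E
```

```text
(array([0.6223086 , 0.16083106, 0.07118756]), array([1.9, 1.9]))
[0.62288823 0.13260471 0.068     ] [0.6282924  0.19132676 0.068     ] 0.058970203899378015 84.74190195862936
[array([0.465, 0.061, 0.   ]), array([0.387, 0.119, 0.   ]), array([0.424, 0.161, 0.   ]), array([0.383, 0.193, 0.   ])]
turn [ 0.0005 -0.0003  0.0023]
turn [ 5.0000e-04  7.0000e-04 -1.9977e+00]
shift [-0.5609  0.0121  0.7127] q [-0.62  0.25  0.26  1.79 -0.07  1.11  1.15] t 1.8667
```

>>> apply_moves:
  moves:
    - [[0,0,0.002,-0.1,0,0.1,-1],[0,0,0.002,-0.2,0,0.25,-1],[0,0,0.002,-0.33,0,0.4,-1],[0,0,0.002,-0.45,0.01,0.55,-1],[0,0,0.002,-0.55,0.01,0.65,-1],[0,0,0.002,-0.553,0.008,0.71,-1],[0,0,0.002,-0.553,0.008,0.71,-1],[0,0,0.002,-0.553,0.008,0.71,-1],[0,0,0.002,-0.553,0.008,0.71,-1],[0,0,0.002,-0.553,0.008,0.71,-1]]

```text
time: 2.7
position: [0.6245, 0.1597, 0.1027]
ee_rot: [0.001, 0.044, 0.999, 0.001]
wrist_force: [-1.2, 0.0, 1.0]
opening: 0.0877
gripper_force: 0.0
```

```bash
python3 - <<'E'
from h import *
c,f=wrist("w2");cv2.imwrite("pics/w2b.png",cv2.resize(f,(800,600),interpolation=3))
plan([.624,.161,.031],np.deg2rad(85))
print(proj(c,[.624,.161,.068])/.64)
E
```

```text
turn [ 0.001   0.0014 -0.0011]
turn [ 2.2000e-03 -1.6000e-03  1.9989e+00]
shift [0.0044 0.0065 0.3581] q [-0.5   0.57  0.24  1.68 -0.17  0.91  1.3 ] t 2.75
[398.69670278 340.20247487]
```

View pics/w2b.png

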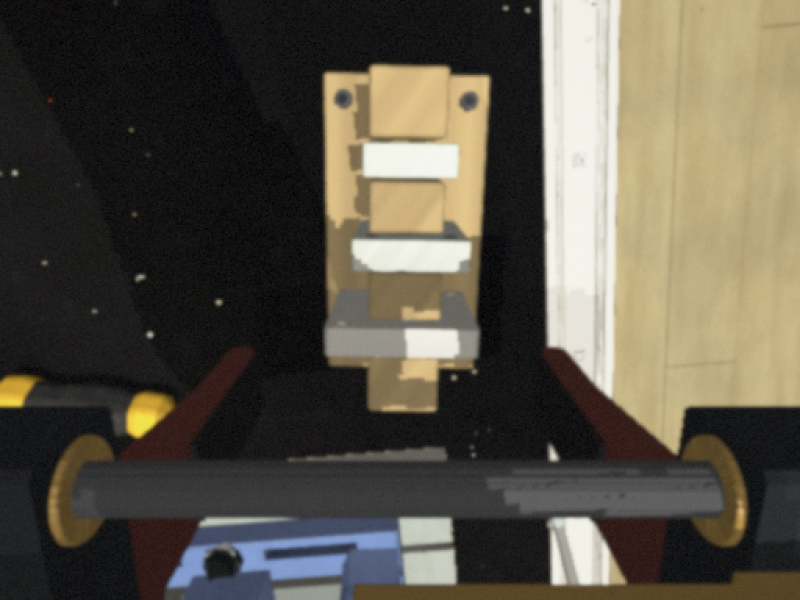

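The plate's top face is at x 325–479, rows 327–357, centre (402,342), about 1 mm from the prediction. I'll descend and grip.

>>> apply_moves:
  moves:
    - [[0.001,0.001,0,0,0.012,0.06,-1],[0.001,0.001,0,0,0.012,0.12,-1],[0.001,0.001,0,0,0.012,0.18,-1],[0.001,0.001,0,0,0.012,0.24,-1],[0.001,0.001,0,0,0.012,0.3,-1],[0.001,0.001,0,0,0.012,0.34,-1],[0.001,0.001,0,0,0.012,0.36,-1],[0.001,0.001,0,0,0.012,0.36,-1],[0.001,0.001,0,0,0.012,0.36,-1],[0.001,0.001,0,0,0.012,0.36,-1]]

```text
time: 3.58
position: [0.6252, 0.161, 0.0292]
ee_rot: [-0.0, 0.045, 0.999, -0.001]
wrist_force: [0.0, 0.4, 0.2]
opening: 0.088
gripper_force: 0.0
```

>>> apply_moves:
  moves:
    - [[0,0,0,0,0,0,0],[0,0,0,0,0,0,0.2],[0,0,0,0,0,0,0.4],[0,0,0,0,0,0,0.6],[0,0,0,0,0,0,1],[0,0,0,0,0,0,1],[0,0,0,0,0,0,1],[0,0,0,0,0,0,1],[0,0,0,0,0,0,1],[0,0,0,0,0,0,1]]

```text
time: 4.42
position: [0.6248, 0.1611, 0.0289]
ee_rot: [-0.001, 0.045, 0.999, -0.001]
wrist_force: [-1.3, -0.9, 3.9]
opening: 0.0601
gripper_force: 30.0
```

```bash
python3 - <<'E'
from station import arm
s=arm.sense();print(s['position'],s['ee_rot'],s['opening'],s['gripper_force'],s['wrist_force'],s['ft_torque'],s['tau'])
E
```

```text
[0.62478959 0.16108574 0.02891363] [-6.84339857e-04  4.49027790e-02  9.98990933e-01 -6.22831982e-04] 0.060076190196919 30.00081717967987 [-1.31904863 -0.90597376  3.87425292] [ 0.09845639  0.21600073 -0.04137647] [ 2.59819329e-01 -6.44281268e+01  5.59165433e+00 -2.15122604e+01
  1.46643631e-01 -1.92205966e-01  2.21457456e-03]
```

>>> apply_moves:
  moves:
    - [[0,0,0,0,0,-0.03,1],[0,0,0,0,0,-0.08,1],[0,0,0,0,0,-0.14,1],[0,0,0,0,0,-0.21,1],[0,0,0,0,0,-0.28,1],[0,0,0,0,0,-0.35,1],[0,0,0,0,0,-0.42,1],[0,0,0,0,0,-0.47,1],[0,0,0,0,0,-0.5,1],[0,0,0,0,0,-0.5,1]]

```text
time: 5.25
position: [0.6257, 0.1612, 0.1306]
ee_rot: [0.0, 0.045, 0.999, -0.0]
wrist_force: [-0.8, 0.1, -3.0]
opening: 0.0601
gripper_force: 30.0
```

>>> apply_moves:
  moves:
    - [[0,0,-0.02,0.02,-0.06,0,1],[0,0,-0.04,0.04,-0.14,0,1],[0,0,-0.07,0.07,-0.24,0,1],[0,0,-0.1,0.1,-0.34,0,1],[0,0,-0.13,0.13,-0.44,0,1],[0,0,-0.16,0.16,-0.54,0,1],[0,0,-0.19,0.19,-0.63,0,1],[0,0,-0.2,0.21,-0.68,0,1],[0,0,-0.2,0.213,-0.7,0,1],[0,0,-0.2,0.213,-0.7,0,1]]

```text
time: 6.08
position: [0.5694, 0.0243, 0.1286]
ee_rot: [-0.001, -0.111, 0.994, -0.001]
wrist_force: [0.5, 0.6, -2.3]
opening: 0.06
gripper_force: 30.0
```

```bash
python3 - <<'E'
from h import *
from station import arm
s=arm.sense();print(s['opening'],s['wrist_force'],s["position"])
plan([.57,.025,.025],np.deg2rad(103))
c,f=wrist("w3");cv2.imwrite("pics/w3b.png",cv2.resize(f,(800,600),interpolation=3))
E
```

```text
0.06004682001783444 [ 0.50145967  0.58832798 -2.32387897] [0.56942444 0.02433348 0.12860457]
turn [-0.0007 -0.0017 -0.0033]
turn [-2.7000e-03  1.1000e-03  1.9967e+00]
shift [-0.005   0.0032  0.518 ] q [-0.28  0.42  0.2   1.84 -0.1   0.89  1.76] t 6.0833
```

View pics/w3b.png

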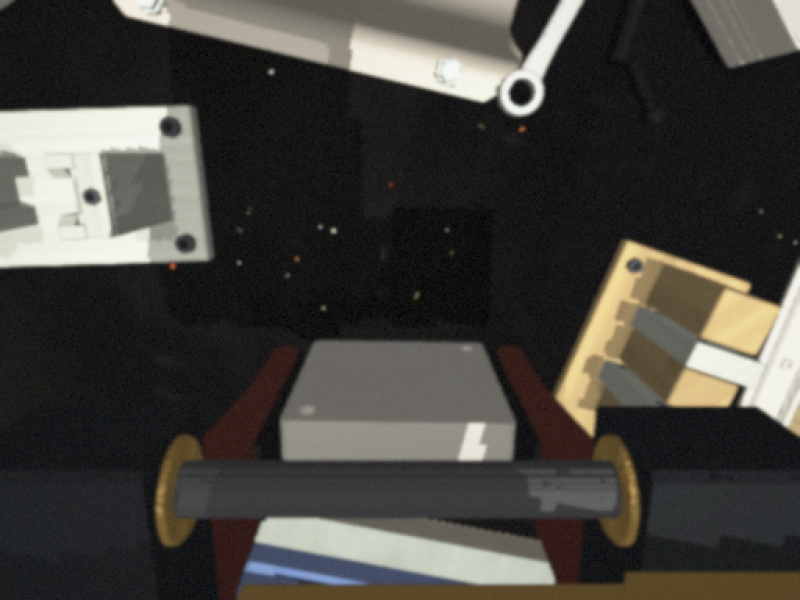

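The plate hangs square in the fingers, with clear bench below it. The shoe is to the left, at (100,190), and the rack to the right. I'll lower it.

>>> apply_moves:
  moves:
    - [[0,0,0,0,0,0.05,1],[0,0,0,0,0,0.11,1],[0,0,0,0,0,0.18,1],[0,0,0,0,0,0.25,1],[0,0,0,0,0,0.32,1],[0,0,0,0,0,0.39,1],[0,0,0,0,0,0.45,1],[0,0,0,0,0,0.49,1],[0,0,0,0,0,0.51,1],[0,0,0,0,0,0.51,1]]

```text
time: 6.97
position: [0.569, 0.0256, 0.0257]
ee_rot: [-0.002, -0.112, 0.994, -0.001]
wrist_force: [0.8, -0.4, -3.3]
opening: 0.0596
gripper_force: 30.0
```

```bash
python3 - <<'E'
from h import *
from station import arm
s=arm.sense();print(s['opening'],s['wrist_force'],s["position"])
plan([.57,.025,.021],np.deg2rad(103))
E
```

```text
0.05961181551271498 [ 0.76696859 -0.360812   -3.34149323] [0.5690351  0.02556096 0.02566402]
turn [-0.0005 -0.0025 -0.0014]
turn [-3.9000e-03  8.0000e-04  1.9986e+00]
shift [-0.0042 -0.0038  0.0233] q [-0.26  0.56  0.17  1.91 -0.14  0.68  1.79] t 6.9667
```

>>> apply_moves:
  moves:
    - [[0,-0.002,0,0,0,0.005,1],[0,-0.002,0,0,0,0.01,1],[0,-0.002,0,0,0,0.014,1],[0,-0.002,0,0,0,0.018,1],[0,-0.002,0,0,0,0.02,1],[0,-0.002,0,0,0,0.022,1],[0,-0.002,0,0,0,0.024,1],[0,-0.002,0,0,0,0.025,1],[0,-0.002,0,0,0,0.025,1],[0,-0.002,0,0,0,0.025,1]]

```text
time: 7.8
position: [0.5697, 0.0253, 0.0219]
ee_rot: [0.001, -0.112, 0.994, -0.0]
wrist_force: [-0.4, 1.0, -2.5]
opening: 0.0597
gripper_force: 30.0
```

>>> apply_moves:
  moves:
    - [[0,0,0,0,0,0.002,1],[0,0,0,0,0,0.004,1],[0,0,0,0,0,0.006,1],[0,0,0,0,0,0.008,1],[0,0,0,0,0,0.008,1],[0,0,0,0,0,0.008,1],[0,0,0,0,0,0.008,1],[0,0,0,0,0,0.008,1],[0,0,0,0,0,0.008,1],[0,0,0,0,0,0.008,1]]

```text
time: 8.63
position: [0.5697, 0.0253, 0.0208]
ee_rot: [0.001, -0.112, 0.994, -0.0]
wrist_force: [-2.7, -0.4, 5.8]
opening: 0.0596
gripper_force: 30.0
```

Touchdown: the force went from −2.5 to +5.8 N. I'll let go, opening gradually.

>>> apply_moves:
  moves:
    - [[0,0,0,0,0,0,0.3],[0,0,0,0,0,0,0.1],[0,0,0,0,0,0,-0.1],[0,0,0,0,0,0,-0.4],[0,0,0,0,0,0,-0.7],[0,0,0,0,0,0,-1],[0,0,0,0,0,0,-1],[0,0,0,0,0,0,-1],[0,0,0,0,0,0,-1],[0,0,0,0,0,0,-1]]

```text
time: 9.47
position: [0.5697, 0.0254, 0.0203]
ee_rot: [0.001, -0.112, 0.994, -0.0]
wrist_force: [0.2, 0.7, 0.5]
opening: 0.0877
gripper_force: 0.0
```

>>> apply_moves:
  moves:
    - [[0,0,0,0,0,-0.05,-1],[0,0,0,0,0,-0.12,-1],[0,0,0,0,0,-0.2,-1],[0,0,0,0,0,-0.3,-1],[0,0,0,0,0,-0.4,-1],[0,0,0,0,0,-0.5,-1],[0,0,0,0,0,-0.6,-1],[0,0,0,0,0,-0.65,-1],[0,0,0,0,0,-0.65,-1],[0,0,0,0,0,-0.65,-1]]

```text
time: 10.3
position: [0.5696, 0.0255, 0.1506]
ee_rot: [0.001, -0.112, 0.994, -0.0]
wrist_force: [-0.5, -0.1, -0.7]
opening: 0.088
gripper_force: 0.0
```

```bash
python3 - <<'E'
from h import *
from station import arm
s=arm.sense();print(s['opening'],s['wrist_force'],s["position"])
c,f=wrist("w4");cv2.imwrite("pics/w4b.png",cv2.resize(f,(800,600),interpolation=3))
print(proj(c,[.5697,.0253,.06])/.64)
plan([.5697,.0253,.1],np.deg2rad(12.9))
E
```

```text
0.08798187479565935 [-0.53251701 -0.09977542 -0.74536207] [0.56956987 0.02552022 0.15058498]
[395.89161634 301.96227631]
turn [-2.000e-04  6.000e-04  9.995e-01]
turn [-6.0000e-04 -2.0000e-04 -1.0005e+00]
shift [-0.003  -0.0016  0.2485] q [-0.29  0.39  0.21  1.83 -0.1   0.93  1.75] t 10.35
```

View pics/w4b.png

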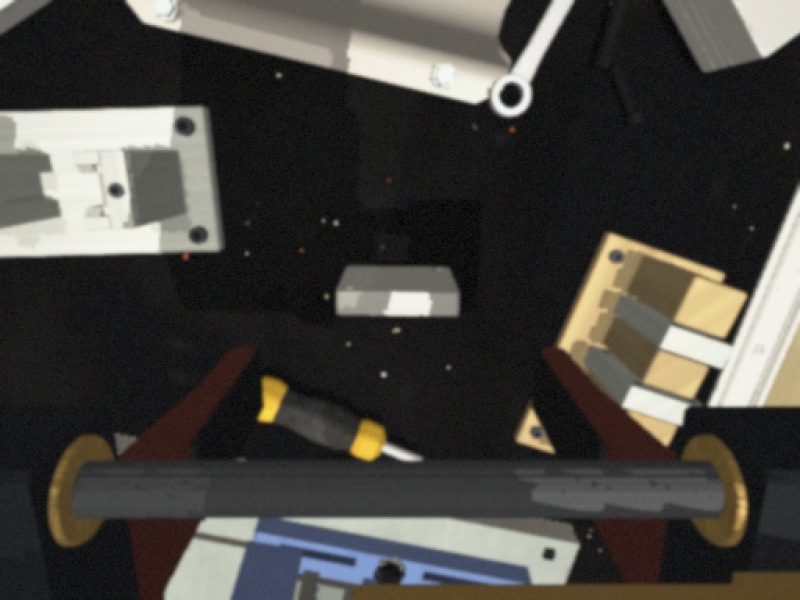

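The plate stands upright with its top face at (336–460, 291–317), centre (398,304), as predicted. Next I'll measure the shoe from two wrist poses.

>>> apply_moves:
  moves:
    - [[0,0,0,0.02,-0.08,-0.05,-1],[0,0,0,0.05,-0.2,-0.1,-1],[0,0,0,0.09,-0.34,-0.15,-1],[0,0,0,0.13,-0.48,-0.2,-1],[0,0,0,0.18,-0.62,-0.25,-1],[0,0,0,0.22,-0.76,-0.25,-1],[0,0,0,0.245,-0.845,-0.25,-1],[0,0,0,0.245,-0.845,-0.25,-1],[0,0,0,0.245,-0.845,-0.25,-1],[0,0,0,0.245,-0.845,-0.25,-1]]

```text
time: 11.18
position: [0.5589, -0.1489, 0.1992]
ee_rot: [-0.0, -0.112, 0.994, 0.0]
wrist_force: [0.6, 0.6, -0.2]
opening: 0.0881
gripper_force: 0.0
```

```bash
python3 - <<'E'
from h import *
c,f=wrist("w5");print(c["world_from_camera"][:3,3])
for n,X in dict(c0=[.553,-.147,.0],knob=[.5665,-.19,.095]).items():print(n,proj(c,X))
E
```

```text
[ 0.48950371 -0.16451535  0.36094464]
c0 [256.67460729 160.76385746]
knob [201.10533949 186.70251696]
```

>>> apply_moves:
  moves:
    - [[0,0,0,0.05,0.05,0.02,-1],[0,0,0,0.12,0.1,0.05,-1],[0,0,0,0.19,0.15,0.1,-1],[0,0,0,0.26,0.2,0.1,-1],[0,0,0,0.3,0.25,0.1,-1],[0,0,0,0.3,0.3,0.1,-1],[0,0,0,0.3,0.3,0.1,-1],[0,0,0,0.3,0.3,0.1,-1],[0,0,0,0.3,0.3,0.1,-1],[0,0,0,0.3,0.3,0.1,-1]]

```text
time: 12.07
position: [0.4881, -0.1053, 0.1803]
ee_rot: [0.001, -0.112, 0.994, -0.001]
wrist_force: [0.8, -0.4, -0.7]
opening: 0.088
gripper_force: 0.0
```

```bash
python3 - <<'E'
from h import *
c,f=wrist("w6")
g=cv2.imread("pics/w5.png")
def box(c):
    P=np.array([proj(c,X) for X in([.577,-.079,.01],[.608,-.21,.01],[.534,-.233,.01],[.5,-.097,.01],[.566,-.19,.105])]);return P.min(0)-15,P.max(0)+15
out=np.zeros((600,800,3),np.uint8);y=0
for n,cc,im in(("w5",load("w5"),g),("w6",c,f)):
    a,b=box(cc);a=np.clip(a,0,[511,383]).astype(int);b=np.clip(b,0,[511,383]).astype(int)
    cr=im[a[1]:b[1],a[0]:b[0]];s=min(800/cr.shape[1],298/cr.shape[0]);r=cv2.resize(cr,None,fx=s,fy=s,interpolation=3)
    out[y:y+r.shape[0],:r.shape[1]]=r;print(n,"origin",a,"scale",s,"yoff",y,r.shape);y+=300
cv2.imwrite("pics/shoe.png",out)
E
```

```text
w5 origin [162 107] scale 2.7850467289719627 yoff 0 (298, 473, 3)
w6 origin [103 169] scale 2.5689655172413794 yoff 300 (298, 439, 3)
```

View pics/shoe.png

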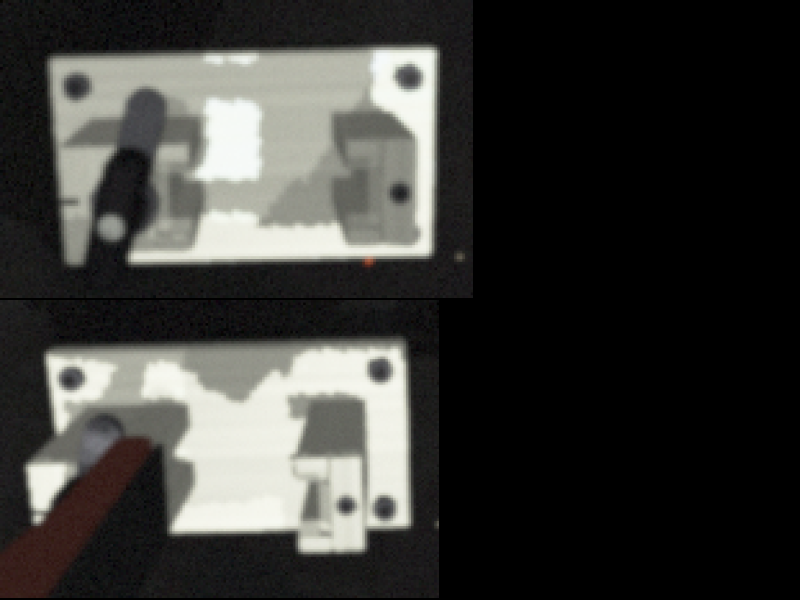

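The top crop (w5) shows the base corners at (50,58), (437,48) and (433,256), the cheek hole at (400,193) and the scribe line at (68,201). The tongue tip is near (147,92), tilted up-right. The lower crop (w6) shows base corners (46,352), (404,342) and (411,526), cheek top corners (297,458), (364,457), (366,551) and (299,551), and the scribe at (38,513).

```bash
cat > fit.py <<'E'
from h import *
from scipy.optimize import least_squares
c5,c6=load("w5"),load("w6")
n5=lambda p:np.array([162,107])+(np.array(p)+.5)/2.785-.5
n6=lambda p:np.array([103,169])+(np.array(p)-[0,300]+.5)/2.569-.5
D=[(c5,n5(p),X) for p,X in[((50,58),(-39,-78,10)),((437,48),(-39,62,10)),((433,256),(39,62,10)),((416,137),(-17,46,71)),((418,243),(17,46,71)),((62,146),(-17,-64,71))]]
D+=[(c6,n6(p),X) for p,X in[((46,352),(-39,-78,10)),((404,342),(-39,62,10)),((411,526),(39,62,10)),((297,458),(-17,24,71)),((364,457),(-17,46,71)),((366,551),(17,46,71)),((299,551),(17,24,71)),((26,463),(-17,-64,71))]]
def w(v,X):
    c,s=np.cos(v[2]),np.sin(v[2]);X=np.array(X)/1000
    return np.array([v[0]+c*X[0]-s*X[1],v[1]+s*X[0]+c*X[1],X[2]+v[3]])
E
python3 - <<'E'
from fit import *
f=lambda v:np.concatenate([proj(c,w(v,X))-p for c,p,X in D])
for L in("all","w5","w6"):
    DD=D
    D_={"all":D,"w5":D[:6],"w6":D[6:]}[L]
    r=least_squares(lambda v:np.concatenate([proj(c,w(v,X))-p for c,p,X in D_]),[.553,-.147,.23,0],loss="soft_l1")
    print(L,r.x.round(4),np.rad2deg(r.x[2]).round(2),r.fun.round(1).tolist())
    if L=="all": v=r.x
np.save("shoe.npy",v)
# scribe/hole at z 71
for c,a,b in((c5,n5((68,201)),n5((400,193))),(c6,n6((38,513)),n6((346,505)))):
    A,B=[plane(c,p,.071) for p in(a,b)];print("scribe",A.round(4),"hole",B.round(4),"yaw",np.rad2deg(np.arctan2(*(B-A)[1::-1]))-90)
ax=w(v,(0,-44,0));print("axis",ax)
tip=plane(c5,n5((147,92)),.078);d=tip-ax;print("tongue len",np.hypot(*d[:2]),"angle",np.pi-(np.arctan2(d[1],d[0])-v[2])%(2*np.pi))
print("seat",w(v,(0,0,40)))
plan([.57,.0265,.16],v[2])
E
```

```text
all [ 0.554  -0.1456  0.2503 -0.0009] 14.34 [-0.3, -0.2, 0.1, -0.2, -0.2, -0.3, 1.2, 0.2, -0.2, 0.6, -1.0, 0.2, 0.1, -0.1, 0.9, 0.3, -0.2, 0.3, -0.7, -0.3, -0.7, -0.5, -0.1, -0.5, 0.7, 0.1, 0.7, 0.3]
w5 [ 0.5543 -0.1454  0.2511 -0.0028] 14.38 [0.3, 0.0, -0.1, -0.1, -0.3, -0.6, 1.0, 0.1, -0.4, 0.2, -0.3, 0.2]
w6 [ 5.537e-01 -1.456e-01  2.497e-01  1.000e-04] 14.3 [-0.2, -0.2, 1.1, 0.3, -0.2, 0.4, -0.7, -0.2, -0.6, -0.4, -0.1, -0.3, 0.6, 0.3, 0.3, 0.3]
scribe [ 0.5695 -0.2062  0.071 ] hole [ 0.5441 -0.1067  0.071 ] yaw 14.292301335432228
scribe [ 0.5698 -0.2062  0.071 ] hole [ 0.5441 -0.1069  0.071 ] yaw 14.495323260434375
axis [ 0.56492558 -0.18826847 -0.00086473]
tongue len 0.03492368772735793 angle 0.24984009677265373
seat [ 0.55402672 -0.14563967  0.03913527]
turn [-1.000e-04  1.300e-03  9.833e-01]
turn [-1.3000e-03 -1.0000e-04 -1.0167e+00]
shift [-0.5464  0.5519  0.1012] q [-0.1   0.24  0.26  1.96 -0.07  0.95  1.99] t 12.1167
```

```bash
python3 - <<'E'
from h import *
c=load("w4");k=.64
a,b,m=[plane(c,((x+.5)*k-.5,(y+.5)*k-.5),.06) for x,y in((336,304),(460,304),(398,304))]
print(a,b,m,np.linalg.norm(a-b),np.rad2deg(np.arctan2(*(b-a)[1::-1]))-90)
print(plane(c,(398.5*k-.5,304.5*k-.5),.06)-[.5697,.0254,.06])
plan([.5697,.0254,.16],np.deg2rad(12.9))
E
```

```text
[ 0.57707292 -0.00301341  0.06      ] [0.56366359 0.0557326  0.06      ] [0.57036761 0.0263624  0.06      ] 0.06025698664830747 12.85800934025886
[0.00066761 0.0009624  0.        ]
turn [-0.      0.0013  0.9993]
turn [-0.0013 -0.     -1.0007]
shift [-0.5438  0.5469  0.1012] q [-0.1   0.24  0.26  1.96 -0.07  0.95  1.99] t 12.1167
```

>>> apply_moves:
  moves:
    - [[0,0,0.06,-0.05,0.05,0,-1],[0,0,0.12,-0.12,0.12,0,-1],[0,0,0.18,-0.2,0.2,0,-1],[0,0,0.24,-0.29,0.29,0,-1],[0,0,0.3,-0.38,0.38,0,-1],[0,0,0.36,-0.46,0.46,0,-1],[0,0,0.42,-0.52,0.52,0.05,-1],[0,0,0.48,-0.544,0.547,0.1,-1],[0,0,0.54,-0.544,0.547,0.1,-1],[0,0,0.6,-0.544,0.547,0.1,-1]]

```text
time: 12.95
position: [0.5693, 0.0262, 0.1592]
ee_rot: [0.0, 0.353, 0.936, -0.001]
wrist_force: [-0.5, -1.0, -0.4]
opening: 0.088
gripper_force: 0.0
```

>>> apply_moves:
  moves:
    - [[0,0,0.06,0,0,0,-0.4],[0,0,0.12,0,0,0,-0.4],[0,0,0.18,0,0,0,-0.4],[0,0,0.24,0,0,0,-0.4],[0,0,0.3,0,0,0,-0.4],[0,0,0.36,0,0,0,-0.4],[0,0,0.399,0,0,0,-0.4],[0,0,0.399,0,0,0,-0.4],[0,0,0.399,0,0,0,-0.4],[0,0,0.399,0,0,0,-0.4]]

```text
time: 13.78
position: [0.5693, 0.0257, 0.1602]
ee_rot: [0.001, 0.622, 0.783, 0.0]
wrist_force: [0.6, 0.1, -0.3]
opening: 0.0616
gripper_force: 0.0
```

```bash
python3 - <<'E'
from h import *
from station import arm
print(arm.sense()["opening"])
plan([.5697,.0254,.030],np.deg2rad(12.9))
E
```

```text
0.0615753857940933
turn [0.0006 0.0007 0.0017]
turn [-1.2000e-03  1.0000e-03 -1.9982e+00]
shift [-0.001   0.0009  0.6511] q [-0.52  0.41  0.52  1.83 -0.24  0.96  0.32] t 13.7833
```

>>> apply_moves:
  moves:
    - [[0,0,0.002,0,0,0.06,-0.4],[0,0,0.002,0,0,0.14,-0.4],[0,0,0.002,0,0,0.24,-0.4],[0,0,0.002,0,0,0.34,-0.4],[0,0,0.002,0,0,0.44,-0.4],[0,0,0.002,0,0,0.53,-0.4],[0,0,0.002,0,0,0.6,-0.4],[0,0,0.002,0,0,0.64,-0.4],[0,0,0.002,0,0,0.661,-0.4],[0,0,0.002,0,0,0.661,-0.4]]

```text
time: 14.62
position: [0.5688, 0.0255, 0.0272]
ee_rot: [0.0, 0.624, 0.781, -0.0]
wrist_force: [-0.3, -0.0, 0.2]
opening: 0.0616
gripper_force: 0.0
```

```bash
python3 - <<'E'
from h import *
from station import arm
print(arm.sense()["opening"],arm.sense()["position"])
plan([.5697,.0254,.028],np.deg2rad(12.9))
E
```

```text
0.06155053650772672 [0.56883837 0.02545286 0.02715985]
turn [-0.0002  0.0006 -0.0015]
turn [1.0000e-03 3.0000e-04 1.9985e+00]
shift [-0.0012  0.0041 -0.0042] q [-0.45  0.59  0.42  1.92 -0.36  0.7   0.42] t 14.6167
```

>>> apply_moves:
  moves:
    - [[0,0,0,0,0.004,0,-0.1],[0,0,0,0,0.004,0,0.1],[0,0,0,0,0.004,0,0.3],[0,0,0,0,0.004,0,0.5],[0,0,0,0,0.004,0,0.6],[0,0,0,0,0.004,0,0.65],[0,0,0,0,0.004,0,0.7],[0,0,0,0,0.004,0,1],[0,0,0,0,0.004,0,1],[0,0,0,0,0.004,0,1]]

```text
time: 15.45
position: [0.5702, 0.0259, 0.0282]
ee_rot: [0.001, 0.624, 0.781, 0.0]
wrist_force: [-0.1, -0.3, 1.6]
opening: 0.012
gripper_force: 30.0
```

>>> apply_moves:
  moves:
    - [[0,0,0,0,0,-0.01,1],[0,0,0,0,0,-0.04,1],[0,0,0,0,0,-0.1,1],[0,0,0,0,0,-0.18,1],[0,0,0,0,0,-0.28,1],[0,0,0,0,0,-0.38,1],[0,0,0,0,0,-0.48,1],[0,0,0,0,0,-0.56,1],[0,0,0,0,0,-0.6,1],[0,0,0,0,0,-0.6,1]]

```text
time: 16.28
position: [0.5711, 0.026, 0.1506]
ee_rot: [0.002, 0.624, 0.781, 0.002]
wrist_force: [0.8, -0.3, -2.4]
opening: 0.012
gripper_force: 30.0
```

```bash
python3 - <<'E'
from h import *
from station import arm
s=arm.sense();print(s["opening"],s["position"],s["wrist_force"],s["gripper_force"])
plan([.5535,-.1463,.147],np.deg2rad(14.34))
E
```

```text
0.012045076595458379 [0.57110498 0.02598267 0.15055196] [ 0.83768496 -0.25989836 -2.40238591] 29.980290234088898
turn [ 0.0031  0.0006 -0.0176]
turn [ 9.0000e-04 -4.9000e-03  1.9824e+00]
shift [-0.8207 -0.2761  0.0171] q [-0.52  0.42  0.52  1.84 -0.25  0.94  0.33] t 16.2833
```

>>> apply_moves:
  moves:
    - [[0.001,0,-0.018,-0.05,-0.02,0,1],[0.002,0,-0.018,-0.13,-0.04,0,1],[0.003,0,-0.018,-0.24,-0.08,0,1],[0.003,0,-0.018,-0.36,-0.12,0,1],[0.003,0,-0.018,-0.48,-0.16,0,1],[0.003,0,-0.018,-0.6,-0.2,0,1],[0.003,0,-0.018,-0.71,-0.24,0.01,1],[0.003,0,-0.018,-0.78,-0.265,0.01,1],[0.003,0,-0.018,-0.82,-0.276,0.01,1],[0.003,0,-0.018,-0.82,-0.276,0.01,1]]

```text
time: 17.12
position: [0.5515, -0.1482, 0.1457]
ee_rot: [-0.001, 0.614, 0.789, -0.002]
wrist_force: [0.3, 0.6, -2.5]
opening: 0.0117
gripper_force: 30.0
```

```bash
python3 - <<'E'
from h import *
from station import arm
s=arm.sense();print(s["position"],s["wrist_force"])
plan([.5535,-.1463,.1025],np.deg2rad(14.34))
E
```

```text
[ 0.55154381 -0.14824866  0.14566274] [ 0.30338356  0.57570325 -2.51431219]
turn [-0.003   0.0009 -0.0015]
turn [1.4000e-03 4.8000e-03 1.9985e+00]
shift [0.0074 0.0129 0.2157] q [-0.23  0.44  0.54  1.84 -0.27  0.94  0.67] t 17.1167
```

>>> apply_moves:
  moves:
    - [[0,0,0,0.007,0.013,0.02,1],[0,0,0,0.007,0.013,0.05,1],[0,0,0,0.007,0.013,0.09,1],[0,0,0,0.007,0.013,0.13,1],[0,0,0,0.007,0.013,0.16,1],[0,0,0,0.007,0.013,0.19,1],[0,0,0,0.007,0.013,0.205,1],[0,0,0,0.007,0.013,0.21,1],[0,0,0,0.007,0.013,0.21,1],[0,0,0,0.007,0.013,0.21,1]]

```text
time: 17.95
position: [0.5546, -0.1444, 0.1044]
ee_rot: [-0.001, 0.613, 0.79, -0.002]
wrist_force: [-0.5, 0.2, -2.0]
opening: 0.012
gripper_force: 30.0
```

```bash
python3 - <<'E'
from h import *
from station import arm
s=arm.sense();print(s["position"],s["wrist_force"],s["dq"].round(3) if hasattr(s["dq"],"round") else s["dq"])
plan([.5535,-.1463,.09],np.deg2rad(14.34))
f=arm.grab_frame("side");c={k:f[k] for k in f if k!="frame"};p=proj(c,[.5535,-.1463,.08]).astype(int);print(p)
cr=f["frame"][p[1]-65:p[1]+55,p[0]-80:p[0]+80];a=cv2.resize(cr,(400,300),interpolation=3)
f=arm.grab_frame("top");c={k:f[k] for k in f if k!="frame"};p=proj(c,[.5535,-.1463,.08]).astype(int)
cr=f["frame"][p[1]-45:p[1]+45,p[0]-60:p[0]+60];b=cv2.resize(cr,(400,300),interpolation=3)
cv2.imwrite("pics/ins.png",np.hstack([a,b]))
c,f=wrist("w7")
cv2.imwrite("pics/ins2.png",np.vstack([np.hstack([a,b]),cv2.resize(f[:288],(800,450))[:300]]))
E
```

```text
[ 0.55459277 -0.14442782  0.10442948] [-0.49912408  0.18940212 -2.04534548] [-0.004 -0.003  0.002 -0.002  0.001 -0.    -0.001]
turn [-0.002   0.0007  0.0003]
turn [-1.2000e-03 -3.2000e-03 -1.9997e+00]
shift [-0.0076 -0.0074  0.0722] q [-0.21  0.49  0.51  1.87 -0.31  0.86  0.7 ] t 17.95
[278 175]
```

View pics/ins2.png

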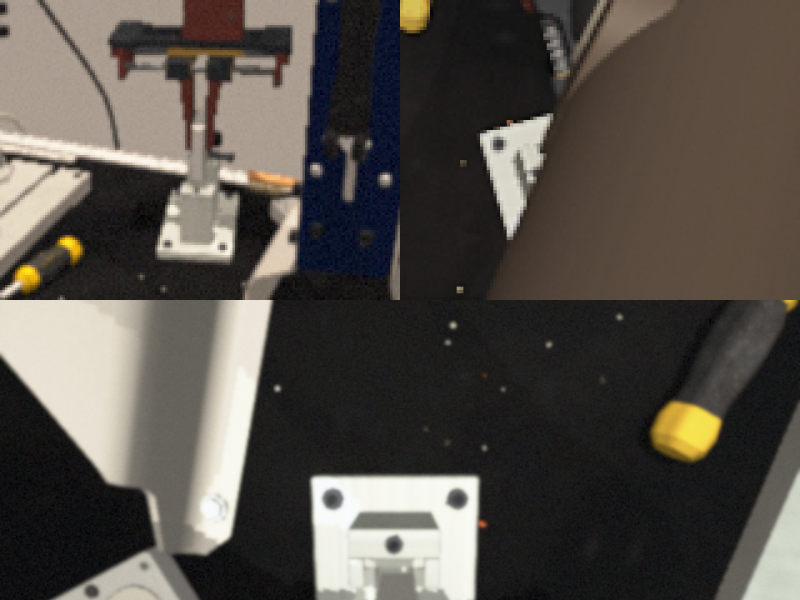

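The side crop shows the plate held just above the shoe. The wrist crop shows the shoe's +y end: base corners at (312,477) and (480,477), holes at (333,499) and (458,499), cheek hole at (393,545). I'll check the alignment with these points.

```bash
python3 - <<'E'
from fit import *
from station import arm
for i in range(4):
    s=arm.sense();print(np.round(s["position"],4),np.round(s["ee_rot"],4)); 
    f=arm.grab_frame("wrist")
c=load("w7");v=np.load("shoe.npy")
n=lambda p:(np.array([p[0],p[1]-300])+.5)/1.5625-.5
for X,p in(((-39,62,10),(312,477)),((39,62,10),(480,477)),((-17,46,71),(348,530)),((17,46,71),(440,530))):
    q=plane(c,n(p),X[2]/1000);W=w(v,X);print(X,((q-W)[:2]*1000).round(2))
h=plane(c,n((393,545)),.071);print("hole now",h.round(4),"before .5441,-.1068")
E
```

```text
[ 0.5547 -0.1444  0.1046] [-4.000e-04  6.131e-01  7.900e-01 -1.500e-03]
[ 0.5546 -0.1443  0.1046] [-4.000e-04  6.131e-01  7.900e-01 -1.500e-03]
[ 0.5546 -0.1443  0.1045] [-5.000e-04  6.131e-01  7.900e-01 -1.500e-03]
[ 0.5545 -0.1443  0.1044] [-6.000e-04  6.131e-01  7.900e-01 -1.500e-03]
(-39, 62, 10) [ 0.76 -0.66]
(39, 62, 10) [ 0.65 -0.65]
(-17, 46, 71) [ 0.58 -0.62]
(17, 46, 71) [-0.06 -0.76]
hole now [ 0.5439 -0.1072  0.071 ] before .5441,-.1068
```

>>> apply_moves:
  moves:
    - [[-0.002,0.001,0,0.003,-0.003,0,1],[-0.002,0.001,0,0.007,-0.007,0,1],[-0.002,0.001,0,0.007,-0.007,0,1],[-0.002,0.001,0,0.007,-0.007,0,1],[-0.002,0.001,0,0.007,-0.007,0,1],[-0.002,0.001,0,0.007,-0.007,0,1],[-0.002,0.001,0,0.007,-0.007,0,1],[-0.002,0.001,0,0.007,-0.007,0,1],[-0.002,0.001,0,0.007,-0.007,0,1],[-0.002,0.001,0,0.007,-0.007,0,1]]

```text
time: 19.13
position: [0.5527, -0.1432, 0.1042]
ee_rot: [-0.0, 0.613, 0.79, 0.0]
wrist_force: [-0.3, 0.5, -2.2]
opening: 0.0119
gripper_force: 30.0
```

```bash
python3 - <<'E'
from h import *
plan([.5536,-.146,.0975],np.deg2rad(14.34))
E
```

```text
turn [-0.0003 -0.0004  0.0005]
turn [ 6.0000e-04 -4.0000e-04 -1.9995e+00]
shift [-0.0146  0.0008  0.0335] q [-0.21  0.49  0.51  1.88 -0.31  0.86  0.7 ] t 19.1333
```

>>> apply_moves:
  moves:
    - [[0,0,0,-0.007,0.001,0,1],[0,0,0,-0.0145,0.001,0,1],[0,0,0,-0.0145,0.001,0,1],[0,0,0,-0.0145,0.001,0.005,1],[0,0,0,-0.0145,0.001,0.01,1],[0,0,0,-0.0145,0.001,0.015,1],[0,0,0,-0.0145,0.001,0.02,1],[0,0,0,-0.0145,0.001,0.025,1],[0,0,0,-0.0145,0.001,0.025,1],[0,0,0,-0.0145,0.001,0.025,1]]

```text
time: 19.97
position: [0.5536, -0.146, 0.0991]
ee_rot: [-0.0, 0.613, 0.79, -0.0]
wrist_force: [0.1, 0.5, -2.9]
opening: 0.0115
gripper_force: 30.0
```

```bash
python3 - <<'E'
from h import *
plan([.5536,-.146,.09],np.deg2rad(14.34))
E
```

```text
turn [-0.0004 -0.0004  0.0005]
turn [ 7.0000e-04 -6.0000e-04 -1.9995e+00]
shift [-0.0002  0.0002  0.0455] q [-0.2   0.5   0.51  1.88 -0.31  0.85  0.71] t 19.9667
```

On target. I'll lower into the grooves slowly.

>>> apply_moves:
  moves:
    - [[0,0,0,0,0,0.01,1],[0,0,0,0,0,0.02,1],[0,0,0,0,0,0.03,1],[0,0,0,0,0,0.04,1],[0,0,0,0,0,0.05,1],[0,0,0,0,0,0.06,1],[0,0,0,0,0,0.07,1],[0,0,0,0,0,0.075,1],[0,0,0,0,0,0.075,1],[0,0,0,0,0,0.075,1]]

```text
time: 20.8
position: [0.5536, -0.146, 0.0842]
ee_rot: [-0.0, 0.613, 0.79, -0.0]
wrist_force: [0.2, 0.6, -2.5]
opening: 0.0118
gripper_force: 30.0
```

```bash
python3 - <<'E'
from h import *
from station import arm
s=arm.sense();print(s["wrist_force"],s["ft_torque"])
plan([.5536,-.146,.038],np.deg2rad(14.34))
E
```

```text
[ 0.22033964  0.61748829 -2.53430016] [-0.04548023  0.0164926   0.00330182]
turn [-0.0003 -0.0004  0.0004]
turn [ 6.0000e-04 -5.0000e-04 -1.9996e+00]
shift [-1.000e-04  2.000e-04  2.309e-01] q [-0.19  0.52  0.49  1.89 -0.33  0.82  0.72] t 20.8
```

>>> apply_moves:
  moves:
    - [[0,0,0,0,0,0.02,1],[0,0,0,0,0,0.045,1],[0,0,0,0,0,0.07,1],[0,0,0,0,0,0.095,1],[0,0,0,0,0,0.12,1],[0,0,0,0,0,0.145,1],[0,0,0,0,0,0.17,1],[0,0,0,0,0,0.19,1],[0,0,0,0,0,0.2,1],[0,0,0,0,0,0.2,1]]

```text
time: 21.63
position: [0.5533, -0.1459, 0.0436]
ee_rot: [-0.001, 0.613, 0.79, -0.0]
wrist_force: [-0.3, 0.3, -2.3]
opening: 0.012
gripper_force: 30.0
```

>>> apply_moves:
  moves:
    - [[0,0,0,0,0,0.005,1],[0,0,0,0,0,0.01,1],[0,0,0,0,0,0.014,1],[0,0,0,0,0,0.018,1],[0,0,0,0,0,0.021,1],[0,0,0,0,0,0.024,1],[0,0,0,0,0,0.026,1],[0,0,0,0,0,0.027,1],[0,0,0,0,0,0.027,1],[0,0,0,0,0,0.027,1]]

```text
time: 22.47
position: [0.5536, -0.146, 0.0388]
ee_rot: [-0.0, 0.613, 0.79, 0.0]
wrist_force: [0.5, 0.7, -2.4]
opening: 0.0118
gripper_force: 30.0
```

>>> apply_moves:
  moves:
    - [[0,0,0,0,0,0.002,1],[0,0,0,0,0,0.004,1],[0,0,0,0,0,0.006,1],[0,0,0,0,0,0.007,1],[0,0,0,0,0,0.007,1],[0,0,0,0,0,0.007,1],[0,0,0,0,0,0.007,1],[0,0,0,0,0,0.007,1],[0,0,0,0,0,0.007,1],[0,0,0,0,0,0.007,1]]

```text
time: 23.3
position: [0.5537, -0.146, 0.0382]
ee_rot: [-0.0, 0.613, 0.79, 0.0]
wrist_force: [-4.0, 1.8, 7.4]
opening: 0.0118
gripper_force: 30.0
```

Contact at tcp z = 0.038, so the plate is home. I'll release and rise.

>>> apply_moves:
  moves:
    - [[0,0,0,0,0,0,0.65],[0,0,0,0,0,0,0.5],[0,0,0,0,0,0,0.3],[0,0,0,0,0,0,0.1],[0,0,0,0,0,0,0.1],[0,0,0,0,0,0,0.1],[0,0,0,0,0,0,0.1],[0,0,0,0,0,0,0.1],[0,0,0,0,0,0,0.1],[0,0,0,0,0,0,0.1]]

```text
time: 24.13
position: [0.5536, -0.146, 0.0374]
ee_rot: [-0.0, 0.613, 0.79, 0.0]
wrist_force: [-0.3, 0.1, -0.6]
opening: 0.0399
gripper_force: 0.0
```

>>> apply_moves:
  moves:
    - [[0,0,0,0,0,-0.05,0.1],[0,0,0,0,0,-0.12,0.1],[0,0,0,0,0,-0.2,0.1],[0,0,0,0,0,-0.3,0.1],[0,0,0,0,0,-0.4,0.1],[0,0,0,0,0,-0.5,0.1],[0,0,0,0,0,-0.6,0.1],[0,0,0,0,0,-0.68,0.1],[0,0,0,0,0,-0.72,0.1],[0,0,0,0,0,-0.72,0.1]]

```text
time: 24.97
position: [0.5546, -0.1464, 0.1837]
ee_rot: [0.001, 0.613, 0.79, 0.001]
wrist_force: [0.5, 0.9, 0.0]
opening: 0.0396
gripper_force: 0.0
```

```bash
python3 - <<'E'
from h import *
from station import arm
v=np.array([.5537,-.1464,np.deg2rad(14.34)])
s=arm.sense();print(s["opening"],s["position"])
ax=v[:2]+.044*np.array([np.sin(v[2]),-np.cos(v[2])]);print("axis",ax)
for k in(.25,1.571):
    print(k);plan([ax[0],ax[1],.135],v[2]+np.pi/2-k)
E
```

```text
0.03955526100191264 [ 0.55464683 -0.14638863  0.18368229]
axis [ 0.56459772 -0.18902909]
0.25
turn [ 0.0015  0.0015 -0.8405]
turn [ 0.0016 -0.0016  1.1595]
shift [-0.2188 -0.0055  0.2435] q [-0.25  0.39  0.56  1.8  -0.24  1.01  0.65] t 24.9667
1.571
turn [0.0019 0.0003 0.0005]
turn [-4.0000e-04  3.0000e-03 -1.9995e+00]
shift [-0.2188 -0.0055  0.2435] q [-0.25  0.39  0.56  1.8  -0.24  1.01  0.65] t 24.9667
```

>>> apply_moves:
  moves:
    - [[0,0,-0.06,-0.03,0,0,0.1],[0,0,-0.13,-0.07,0,0,0.1],[0,0,-0.2,-0.12,0,0,0.1],[0,0,-0.27,-0.17,0,0,0.1],[0,0,-0.34,-0.2,-0.005,0,0.1],[0,0,-0.41,-0.219,-0.005,0,0.1],[0,0,-0.48,-0.219,-0.005,0,0.1],[0,0,-0.55,-0.219,-0.005,0,0.1],[0,0,-0.62,-0.219,-0.005,0,0.1],[0,0,-0.69,-0.219,-0.005,0,0.1]]

```text
time: 25.8
position: [0.5629, -0.1886, 0.1801]
ee_rot: [-0.001, 0.115, 0.993, 0.0]
wrist_force: [0.4, -0.5, -0.1]
opening: 0.0393
gripper_force: 0.0
```

>>> apply_moves:
  moves:
    - [[0,0,-0.06,0,0,0,0.1],[0,0,-0.12,0,0,0,0.1],[0,0,-0.15,0,0,0,0.1],[0,0,-0.15,0,0,0,0.1],[0,0,-0.15,0,0,0,0.1],[0,0,-0.15,0,0,0,0.1],[0,0,-0.15,0,0,0,0.1],[0,0,-0.15,0,0,0,0.1],[0,0,-0.15,0,0,0,0.1],[0,0,-0.15,0,0,0,0.1]]

```text
time: 26.63
position: [0.5636, -0.1886, 0.1814]
ee_rot: [-0.0, 0.0, 1.0, 0.0]
wrist_force: [0.6, -0.5, 0.4]
opening: 0.0396
gripper_force: 0.0
```

```bash
python3 - <<'E'
from h import *
c,f=wrist("w8");a=cv2.resize(f,(800,600),interpolation=3)
cv2.imwrite("pics/w8b.png",a)
print(proj(c,[.5646,-.1890,.104])/.64,proj(c,[.5646,-.1890,.071])/.64)
v=np.deg2rad(14.34)
plan([.5646,-.1890,.084],v+np.pi/2-.25)
E
```

```text
[395.072646   312.25397682] [395.24478209 293.96064442]
turn [ 0.0003 -0.0004 -0.0005]
turn [-6.0000e-04 -5.0000e-04  1.9995e+00]
shift [-0.0053 -0.002   0.4869] q [ 0.05  0.4   0.26  1.74 -0.12  1.02  1.92] t 26.6833
```

View pics/w8b.png

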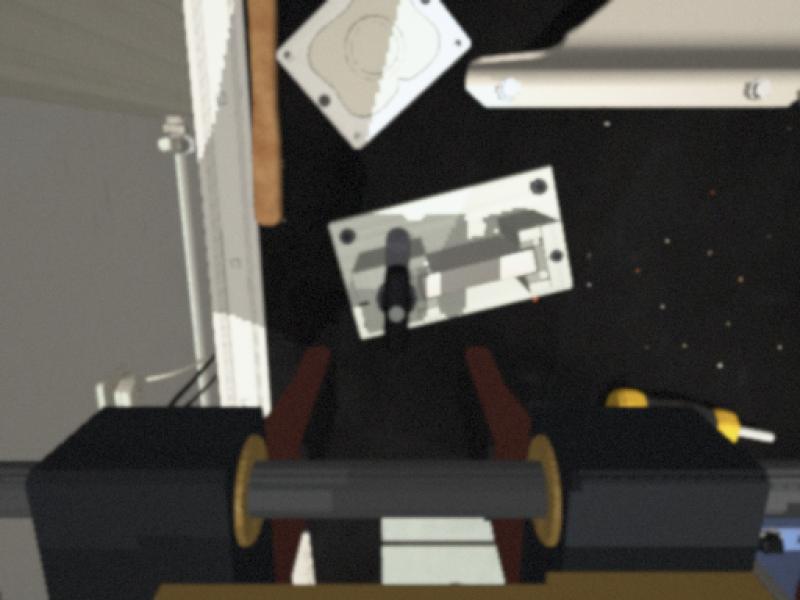

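The plate is seated in the shoe. The knob hub is at (397,313), with the wing and tongue in line with the image column, so the tool yaw matches. I'll descend onto the wing.

>>> apply_moves:
  moves:
    - [[0,0,0,-0.003,0,0.05,0.1],[0,0,0,-0.005,0,0.12,0.1],[0,0,0,-0.005,0,0.2,0.1],[0,0,0,-0.005,0,0.28,0.1],[0,0,0,-0.005,0,0.36,0.1],[0,0,0,-0.005,0,0.42,0.1],[0,0,0,-0.005,0,0.46,0.1],[0,0,0,-0.005,0,0.48,0.1],[0,0,0,-0.005,0,0.48,0.1],[0,0,0,-0.005,0,0.48,0.1]]

```text
time: 27.52
position: [0.5648, -0.1888, 0.0857]
ee_rot: [-0.0, 0.0, 1.0, 0.0]
wrist_force: [0.5, 0.4, 0.4]
opening: 0.0395
gripper_force: 0.0
```

```bash
python3 - <<'E'
from h import *
plan([.5646,-.1890,.084],np.deg2rad(14.34)+np.pi/2-.25)
E
```

```text
turn [ 0.0002 -0.0001 -0.0005]
turn [-1.0000e-04 -3.0000e-04  1.9995e+00]
shift [ 0.001  -0.0008  0.0084] q [ 0.07  0.51  0.23  1.82 -0.16  0.83  1.95] t 27.5167
```

Close on the wing.

>>> apply_moves:
  moves:
    - [[0,0,0,0,0,0.004,0.2],[0,0,0,0,0,0.004,0.35],[0,0,0,0,0,0.004,0.5],[0,0,0,0,0,0.004,0.6],[0,0,0,0,0,0.004,0.68],[0,0,0,0,0,0.004,1],[0,0,0,0,0,0.004,1],[0,0,0,0,0,0.004,1],[0,0,0,0,0,0.004,1],[0,0,0,0,0,0.004,1]]

```text
time: 28.35
position: [0.5648, -0.1892, 0.0851]
ee_rot: [0.0, 0.0, 1.0, -0.0]
wrist_force: [-0.9, -1.5, 6.3]
opening: 0.0119
gripper_force: 38.7
```

```bash
python3 - <<'E'
from h import *
from station import arm
s=arm.sense();print(s["opening"],s["gripper_force"],s["wrist_force"],s["ft_torque"],s["position"])
plan(s["position"],np.deg2rad(14.34)+np.pi/2-1.571)
E
```

```text
0.011937898842614753 38.70489098131657 [-0.85954323 -1.52494344  6.31687313] [-0.34153607  0.19140166 -0.03075138] [ 0.56484609 -0.18919473  0.08513684]
turn [1.000e-04 3.000e-04 8.404e-01]
turn [-3.0000e-04  1.0000e-04 -1.1596e+00]
shift [0. 0. 0.] q [ 0.07  0.52  0.24  1.82 -0.16  0.83  1.95] t 28.35
```

>>> apply_moves:
  moves:
    - [[0,0,0.02,0,0,-0.004,1],[0,0,0.06,0,0,-0.004,1],[0,0,0.1,0,0,-0.004,1],[0,0,0.15,0,0,-0.004,1],[0,0,0.2,0,0,-0.004,1],[0,0,0.25,0,0,-0.004,1],[0,0,0.3,0,0,-0.004,1],[0,0,0.35,0,0,-0.004,1],[0,0,0.4,0,0,-0.004,1],[0,0,0.4,0,0,-0.004,1]]

```text
time: 29.18
position: [0.5648, -0.1892, 0.0852]
ee_rot: [0.0, 0.311, 0.95, -0.0]
wrist_force: [1.8, -3.6, -2.2]
opening: 0.0117
gripper_force: 38.6
```

```bash
python3 - <<'E'
from h import *
from station import arm
s=arm.sense();print(s["opening"],s["gripper_force"],s["wrist_force"],s["ft_torque"],s["position"])
plan([.5647,-.1891,s["position"][2]],np.deg2rad(14.34)+np.pi/2-1.571)
E
```

```text
0.011654777039879757 38.562408462166786 [ 1.80130947 -3.58922842 -2.22181186] [-0.79589123 -0.38818801 -0.0549999 ] [ 0.56481423 -0.18918917  0.08518552]
turn [-3.000e-04  3.000e-04  4.383e-01]
turn [-4.0000e-04 -3.0000e-04 -1.5617e+00]
shift [ 0.0007  0.     -0.    ] q [-0.05  0.53  0.4   1.82 -0.27  0.84  1.42] t 29.1833
```

>>> apply_moves:
  moves:
    - [[0,0,0.04,0,0,0,1],[0,0,0.09,0,0,0,1],[0,0,0.14,0,0,0,1],[0,0,0.19,0,0,0,1],[0,0,0.24,0,0,0,1],[0,0,0.29,0,0,0,1],[0,0,0.34,0,0,0,1],[0,0,0.39,0,0,0,1],[0,0,0.438,0,0,0,1],[0,0,0.438,0,0,0,1]]

```text
time: 30.02
position: [0.5648, -0.1892, 0.0852]
ee_rot: [0.0, 0.612, 0.791, -0.0]
wrist_force: [1.5, -2.7, -1.1]
opening: 0.0114
gripper_force: 38.6
```

```bash
python3 - <<'E'
from h import *
from station import arm
s=arm.sense();print(s["opening"],s["gripper_force"],s["wrist_force"],s["ft_torque"],s["position"])
plan([.5647,-.1891,s["position"][2]],np.deg2rad(14.34)+np.pi/2-1.571)
E
```

```text
0.011435436023071269 38.55397045612335 [ 1.52900388 -2.73412037 -1.14436496] [-0.92644304 -0.44383855 -0.04890648] [ 0.56478583 -0.18918676  0.08518989]
turn [-0.0002  0.0004  0.002 ]
turn [-6.000e-04 -4.000e-04 -1.998e+00]
shift [ 0.0005 -0.0003 -0.    ] q [-0.17  0.57  0.58  1.83 -0.4   0.86  0.85] t 30.0167
```

>>> apply_moves:
  moves:
    - [[0,0,0.002,0,0,0,0.65],[0,0,0.002,0,0,0,0.5],[0,0,0.002,0,0,0,0.3],[0,0,0.002,0,0,0,0.1],[0,0,0.002,0,0,0,0.1],[0,0,0.002,0,0,0,0.1],[0,0,0.002,0,0,0,0.1],[0,0,0.002,0,0,0,0.1],[0,0,0.002,0,0,0,0.1],[0,0,0.002,0,0,0,0.1]]

```text
time: 30.85
position: [0.5645, -0.1887, 0.0854]
ee_rot: [-0.0, 0.613, 0.79, 0.0]
wrist_force: [-0.1, 1.3, -0.0]
opening: 0.0396
gripper_force: 0.0
```

>>> apply_moves:
  moves:
    - [[0,0,0,0,0,-0.05,0.1],[0,0,0,0,0,-0.12,0.1],[0,0,0,0,0,-0.2,0.1],[0,0,0,0,0,-0.3,0.1],[0,0,0,0,0,-0.4,0.1],[0,0,0,0,0,-0.48,0.1],[0,0,0,0,0,-0.5,0.1],[0,0,0,0,0,-0.5,0.1],[0,0,0,0,0,-0.5,0.1],[0,0,0,0,0,-0.5,0.1]]

```text
time: 31.68
position: [0.564, -0.1884, 0.1844]
ee_rot: [-0.001, 0.613, 0.79, -0.0]
wrist_force: [0.4, -0.0, -1.0]
opening: 0.0393
gripper_force: 0.0
```

```bash
python3 - <<'E'
from h import *
c,f=wrist("w9");cv2.imwrite("pics/w9b.png",cv2.resize(f[60:310,90:423],(800,600),interpolation=3))
from station import arm;print(arm.sense()["wrist_force"])
E
```

```text
[-0.17073168 -0.40223406 -0.04506603]
```

View pics/w9b.png

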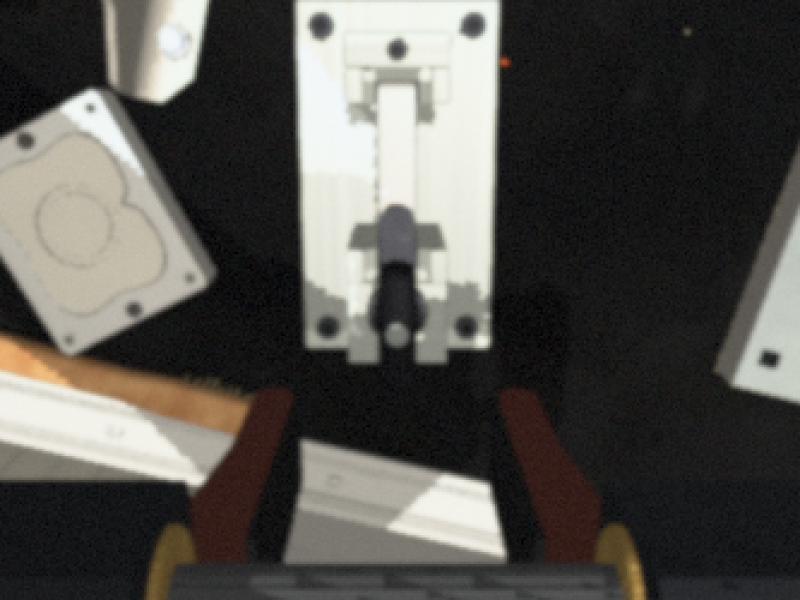

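The tongue at (397,230) lies straight over the seated plate, in line with the groove line from the cheek hole (397,48) to the hub (397,333). The fingers are clear, so I'll hand in.

```bash
python3 -c "
from station import arm
print(arm.finish_job())"
```

```text
the job is handed in; nothing more can be done
None
```

The cavity plate is seated fully home in the shoe, the keeper is turned to the lock line over it, nothing else was touched as far as I could see, and the job was handed in at about 32 s; no verdict came back.

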